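Reset the tripped breaker box on the ski bench

ROBOT

A 6-joint arm with a two-finger parallel gripper is mounted at the origin on the work surface. World frame = base frame: x ahead of the robot, y to its left, z up, the work surface at z = 0. Lengths are in m, angles in degrees, forces in N, time in s.
With the tool pointing down it reaches from about 0.35 to 0.875 m from the base axis. Payload 4.2 kg.
Tool frame: the origin (TCP) lies at the very end of the fingers, on their centre line; the grasp point (between the pads) lies behind it (ctrl.grasp_offset is the z of the grasp point in the tool frame, in m); z points along the fingers, y is the line along which they close (so a half turn about z gives the same grasp; the last joint's range is limited). The gripper opens to 85 mm and grips with 20 to 120 N. Pads are 22 mm wide; open, the fingers measure 114 mm over their backs; the gripper's body (76 mm by 85 mm) begins 54 mm behind the grasp point. The pads swing forward as they close: fully open they stand 13 mm farther back than shut.
Start: joints at [-62.361, 22.042, 0.453, 0, -68.411, -14.817], TCP at [0.139, -0.609, 0.204] pointing down, gripper open.
Joint ranges: [-179.83, 179.83], [-69.29, 118.12], [-61.27, 80.66], [-181.25, 117.63], [-171.15, -9.14], [-177.46, 177.46]. Speed limits (degrees/s): [159.86, 159.86, 180, 180, 180, 180].

INTERFACE

Orientations are given as [roll, pitch, yaw] about the fixed x, y, z axes, in that order (R = Rz(yaw) Ry(pitch) Rx(roll)).
In Python, from workcell import ctrl gives the robot as it stands. The module is installed in compiled form; this text tells all that it offers.
- The arm moves only by the tool apply_moves, never from a script. Its argument "motion" is a list of rows, each a list of 3 entries, a list of its own where there are three numbers: the shift along the tool's x, y, z in m, then the turn, a rotation vector about the tool's x, y, z in rad, then the finger opening in m, from 0 to 0.0854. A call has 1 to 8 rows; each row is the pose to reach, as a shift and turn from the pose commanded when the call began, along the tool's axes at that moment; what a row does not reach only later rows make up. A row lasts 1/10 s, in which the tool goes at most 50 mm and 8.59 degrees, less where a joint would pass 70% of its speed; a pose out of reach is approached as far as the arm can. A call with a gripper value outside its range is refused whole. The fingers move at their own pace and stop on an object; "force" is the grip in N (left out, the last holds). Time passes only in rows, so rows that repeat a pose let the fingers close. It gives the time, the measured TCP pose, the force, the opening and the grip force at its end, in the units of the state.
- ctrl.read_state(): the state, without advancing time (a new reading comes with each control period).
- ctrl.capture(name): name is "side" or "top"; returns the picture (480x640x3 uint8, red, green, blue); there is no depth.
- ctrl.get_calibration(name): a dict with "camera_matrix" (3x3 intrinsics, pixels), "dist" ([k1, k2, p1, p2, k3] as OpenCV has them; the pictures are not rectified), "R" (3x3) and "t" (3): a world point X has camera coordinates R X + t. Camera axes: x right, y down, z forward; pixel columns grow to the right and rows downward; lengths in m; the calibration is good to about 2 mm. A picture is of the moment at which its call begins. get_calibration takes no time and is no camera call.
- ctrl.sign_off(): hands the job in; it is judged then, once.
The state is a dict: "t": time; "q": joint angles; "qvel": joint speeds; "effort": joint torques, N m; "ee_pos": TCP position; "tool_rot": TCP orientation; "force": force on the tool from outside, world axes, zero at the start; "moment": the same for the moment, N m; "gripper_width": opening from 0.0 (shut) to 1.0 (fully open); "finger_force": force on a finger pad.
Only numpy, scipy, OpenCV 4.12 (cv2) and the standard library are available. Lean on these libraries where they do the work, as an engineer would, in place of code of your own. Each camera call takes 0.05 s, during which the arm holds its last target. There are 200 camera calls.

TASK

The blue breaker box on the ski workshop bench has tripped: with a fingertip, push its sliding cover fully open by the lug, reach down into the well and press the sunken red reset key fully down for about a second, then let it come up and push the cover fully shut again. Do not push anything on the yellow box, and do not pick up or shift any of the loose things on the bench.

Things in the scene. Friction and masses are not known exactly. Their poses are not given: they have to be found in the camera images.
- blue_box: the blue breaker box, fixed to the bench: a block 90 mm (own x) by 150 mm (own y) by 60 mm high; origin at the centre of its underside, z up. In its flat top (60 mm up) is a square well, 42 by 42 mm and 28 mm deep, centred at own x 0, own y -28 mm. A sliding cover lies on the top between two guide rails (6 mm wide, centred at own x +-36 mm, rising 7 mm above the top). A 4 mm high stop bar crosses the top at the +y end (own y 69 to 74 mm).
- blue_cover (a joint): how far the blue box's sliding cover stands open, in m: 0 = home, the well covered; 0.062 = fully open, against its stop; it slides along the box's own +y to open and stays where it is left (friction about 1.5 N). The grey cover plate is 64 mm (x) by 60 mm (y), 4 mm thick, on the box's top, centred over the well at 0; the well is wholly uncovered from 0.051.
- blue_lug_top (a point): centre of the top face of the black push lug on the blue box's cover, 86 mm above the bench. The lug is an upright bar 44 mm along the box's x, 12 mm thick along its y, rising 22 mm above the cover plate; it stands 24 mm to +y of the middle of the plate, and so at own y -4 mm plus the cover's opening. Push its -y face to open, its +y face to shut.
- blue_key (a joint): how far the blue box's red reset key is pressed, in m: 0 = up, 0.006 = fully down; a spring key, 1.5 N to start and 5 N when fully down, which comes back up by itself.
- blue_key_top (a point): centre of the top face of the blue box's red round reset key (22 mm across), in the middle of the well; when up it lies 18 mm below the box's top, 42 mm above the bench, and 10 mm above the well's floor. Its z falls as it is pressed.
- yellow_box: the yellow breaker box, fixed to the bench: a block 90 mm (own x) by 150 mm (own y) by 60 mm high; origin at the centre of its underside, z up. In its flat top (60 mm up) is a square well, 42 by 42 mm and 28 mm deep, centred at own x 0, own y -28 mm. A sliding cover lies on the top between two guide rails (6 mm wide, centred at own x +-36 mm, rising 7 mm above the top). A 4 mm high stop bar crosses the top at the +y end (own y 69 to 74 mm).
- yellow_cover (a joint): how far the yellow box's sliding cover stands open, in m: 0 = home, the well covered; 0.062 = fully open, against its stop; it slides along the box's own +y to open and stays where it is left (friction about 1.5 N). The grey cover plate is 64 mm (x) by 60 mm (y), 4 mm thick, on the box's top, centred over the well at 0; the well is wholly uncovered from 0.051.
- yellow_lug_top (a point): centre of the top face of the black push lug on the yellow box's cover, 86 mm above the bench. The lug is an upright bar 44 mm along the box's x, 12 mm thick along its y, rising 22 mm above the cover plate; it stands 24 mm to +y of the middle of the plate, and so at own y -4 mm plus the cover's opening. Push its -y face to open, its +y face to shut.
- yellow_key (a joint): how far the yellow box's green reset key is pressed, in m: 0 = up, 0.006 = fully down; a spring key, 1.5 N to start and 5 N when fully down, which comes back up by itself.
- yellow_key_top (a point): centre of the top face of the yellow box's green round reset key (22 mm across), in the middle of the well; when up it lies 18 mm below the box's top, 42 mm above the bench, and 10 mm above the well's floor. Its z falls as it is pressed.
- screwdriver: a loose screwdriver with a yellow handle lying between the two boxes, about 200 mm long and 26 mm high, origin at mid-length; bystander
- brush: a loose wooden brush lying on the bench beyond the boxes, about 200 mm long and 20 mm high, origin at mid-length; bystander
- wax_block: a loose green wax block, 50 x 100 x 30 mm, origin at the centre of its underside; bystander
- wax_tin: a loose round tin with a red label, 70 mm across, 60 mm high, origin at the centre of its underside; bystander
- cleaner: a loose upright bottle with a red cap, 60 mm across, 160 mm high, origin at the centre of its underside; bystander
- wrench: a loose steel wrench lying on the left of the bench, about 180 mm long and 7 mm thick, origin near mid-length; bystander
- mug: a loose white mug, 80 mm across, 90 mm high, origin at the centre of its underside; bystander

How it is judged:
By the outcome, as a careful person would: the job done as asked, in the order asked, and still so for the second after the job is handed in, with the robot touching nothing.
It also fails if it takes over 48 s, if anything falls off the work surface, if the arm or the gripper's body presses on something with over 40 N, if the wrist force passes 120 N, or if a joint passes its speed limit or range.

## Working session

There is one attempt and no reset: what is moved stays moved. The work goes in short steps, Python scripts to look and compute and a tool call to move; the robot and the scene stay as the last step left them, time stands still between calls to the robot, and variables do not carry over. Pictures are saved under pics/ and viewed, at most 10 in all, crops included, and the job is handed in when it is done.

Besides the shell and the picture viewer there is one more tool, called after "Request:" as name(argument=value, ...), one argument or row to a line, values as JSON. apply_moves: Moves the arm, as the interface text tells. Its arguments: {"type":"object","properties":{"motion":{"type":"array","items":{"type":"array"}},"force":{"type":"number"}},"required":["motion"]}

```bash
mkdir -p pics; python3 - <<'E'
from workcell import ctrl
import cv2
print(ctrl.read_state())
for n in("top","side"):
    cv2.imwrite(f"pics/{n}0.png",ctrl.capture(n)[:,:,::-1]); c=ctrl.get_calibration(n); print(n,c)
E
```

```text
{'t': 0.0, 'q': array([-6.23581938e+01,  2.20911682e+01,  3.80630975e-01, -2.78944475e-02,
       -6.84130215e+01, -1.48147027e+01]), 'qvel': array([-0.01938987,  0.01316456,  0.00371804,  0.05142286, -0.02707659,
        0.01213939]), 'effort': array([ 5.48974617e-05, -3.92291451e+01,  1.88400739e+01,  4.18587416e+00,
       -4.58436363e-03,  1.03357553e-05]), 'ee_pos': array([ 0.13860366, -0.60877539,  0.20242603]), 'tool_rot': array([ 1.79873920e+02, -6.53952784e-03, -1.67183180e+02]), 'force': array([ 0.55726326, -0.36723218,  0.93857513]), 'moment': array([0.0143567 , 0.05221343, 0.00830278]), 'finger_force': 0.0, 'gripper_width': 1.0034417075627755}
top {'camera_matrix': array([[510.13582072,   0.        , 321.04126089],
       [  0.        , 510.13582072, 238.74968321],
       [  0.        ,   0.        ,   1.        ]]), 'dist': array([-0.0665756,  0.       ,  0.       ,  0.       ,  0.       ]), 'R': array([[-0.01963422, -0.99970902, -0.01401327],
       [-0.9953792 ,  0.020863  , -0.09372821],
       [ 0.0939933 ,  0.01210823, -0.9954992 ]]), 't': array([0.04657551, 0.59798176, 1.46237098])}
side {'camera_matrix': array([[472.52148801,   0.        , 316.6488913 ],
       [  0.        , 472.52148801, 233.14598948],
       [  0.        ,   0.        ,   1.        ]]), 'dist': array([-0.00745125,  0.        ,  0.        ,  0.        ,  0.        ]), 'R': array([[-0.98734064, -0.15736028, -0.0199047 ],
       [-0.07639323,  0.58175041, -0.80977191],
       [ 0.1390055 , -0.79800013, -0.58640708]]), 't': array([0.580368 , 0.1020168, 1.2006076])}
```

View pics/top0.png

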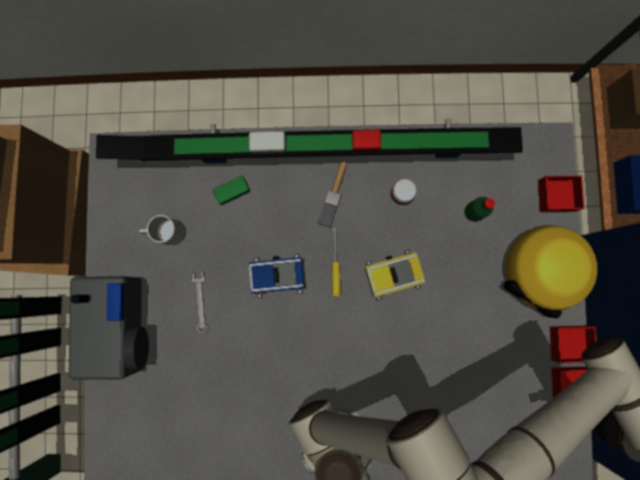

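View pics/side0.png

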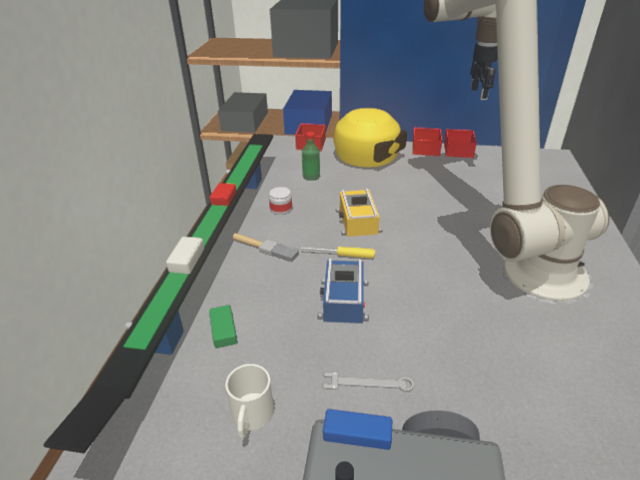

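```bash
python3 - <<'E'
import cv2,numpy as np
a=cv2.resize(cv2.imread("pics/top0.png")[245:305,237:317],None,fx=7,fy=7,interpolation=cv2.INTER_CUBIC)
b=cv2.resize(cv2.imread("pics/side0.png")[250:330,310:380],None,fx=5,fy=5.25,interpolation=cv2.INTER_CUBIC)
a=cv2.resize(a,(440,420)) if 0 else a[:, :440]
cv2.imwrite("pics/crop0.png",np.hstack([a,b]))
E
```

```text
(no output)
```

View pics/crop0.png

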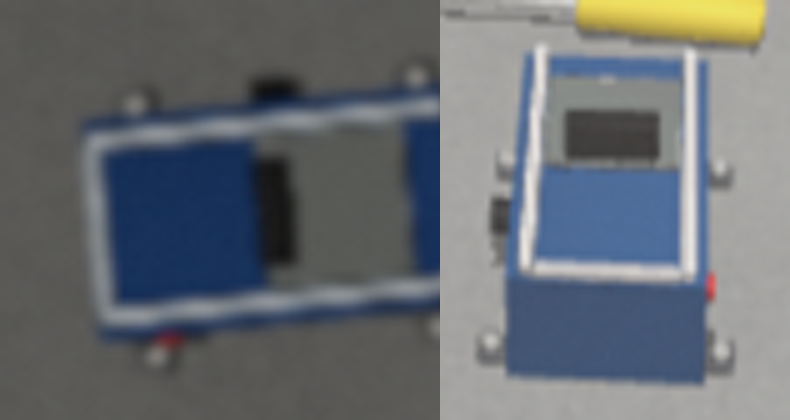

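```bash
cat > h.py <<'E'
from workcell import ctrl
import cv2,numpy as np
def ray(n,px):
    c=ctrl.get_calibration(n); u=cv2.undistortPoints(np.float64(px).reshape(-1,1,2),c["camera_matrix"],c["dist"])[:,0]
    d=np.c_[u,np.ones(len(u))]@c["R"]; return -c["R"].T@c["t"],d
def plane(n,px,z):
    o,d=ray(n,px); return (o+d*((z-o[2])/d[:,2])[:,None])[:,:2]
def big(m): 
    k,l,s,c=cv2.connectedComponentsWithStats(m.astype(np.uint8)); i=1+s[1:,4].argmax(); return l==i
E
python3 - <<'E'
from h import *
for n,(x0,x1,y0,y1) in dict(top=(240,312,248,302),side=(318,372,254,326)).items():
    im=cv2.imread(f"pics/{n}0.png"); sub=im[y0:y1,x0:x1].astype(int); b,g,r=sub[...,0],sub[...,1],sub[...,2]
    off=np.array([x0,y0])
    blue=big((b-r>35))
    hull=np.zeros(blue.shape,np.uint8)
    P=np.argwhere(blue)[:,::-1].astype(np.int32); cv2.fillConvexPoly(hull,cv2.convexHull(P),1)
    inn=cv2.erode(hull,np.ones((5,5)))>0
    dark=big(inn&(sub.max(2)<50)) ; p=np.argwhere(dark)[:,::-1]+off
    print(n,"lug px",p.mean(0),p.min(0),p.max(0),len(p), plane(n,[p.mean(0)],.086))
    if n=="top":
        lo=min(150,np.percentile(sub.min(2)[inn],88)); wh=big((hull>0)&(sub.min(2)>lo)&(b-r<40)); q=np.argwhere(wh)[:,::-1]+off
        w=plane(n,q,.067); rect=cv2.minAreaRect((w*1000).astype(np.float32)); print("rails",lo,rect,len(q))
        print(cv2.boxPoints(rect))
        h=plane(n,np.argwhere(hull)[:,::-1]+off,.06);print("hull",cv2.minAreaRect((h*1000).astype(np.float32)))
        print(ray(n,[p.mean(0)])[0])
E
```

```text
Traceback (most recent call last):
  File "h.py", line 9, in big
    k,l,s,c=cv2.connectedComponentsWithStats(m.astype(np.uint8)); i=1+s[1:,4].argmax(); return l==i
                                                                      ~~~~~~~~~~~~~~^^
ValueError: attempt to get argmax of an empty sequence
```

```bash
cat > m.py <<'E'
from h import *
for n,(x0,x1,y0,y1),T in (("top",(240,312,248,302),55),("side",(318,372,254,326),75)):
    im=cv2.imread(f"pics/{n}0.png"); sub=im[y0:y1,x0:x1].astype(int); b,g,r=sub[...,0],sub[...,1],sub[...,2]
    off=np.array([x0,y0])
    P=np.argwhere(b-r>35)[:,::-1].astype(np.int32); hull=np.zeros(b.shape,np.uint8); cv2.fillConvexPoly(hull,cv2.convexHull(P),1)
    inn=cv2.erode(hull,np.ones((5,5)))>0
    print(n,"min",sub.max(2)[inn].min(),len(P))
    p=np.argwhere(big(inn&(sub.max(2)<T)))[:,::-1]+off
    print("lug px",p.mean(0),p.min(0),p.max(0),len(p),plane(n,[p.mean(0)],.086))
    if n=="top":
        for lo in (90,105,120):
            q=np.argwhere(big((hull>0)&(sub.min(2)>lo)))[:,::-1]+off
            print("rails",lo,cv2.minAreaRect((plane(n,q,.067)*1000).astype(np.float32)),len(q))
        h=plane(n,np.argwhere(hull)[:,::-1]+off,.06);print("hull",cv2.minAreaRect((h*1000).astype(np.float32)))
    print(ray(n,[p.mean(0)])[0])
E
python3 m.py
```

```text
top min 20 682
lug px [275.72368421 274.76315789] [273 267] [278 282] 76 [[0.4948939  0.16241996]]
rails 90 ((459.4398193359375, 163.25289916992188), (139.26551818847656, 25.256553649902344), 86.60184478759766) 155
rails 105 ((459.3574523925781, 162.94140625), (139.0072021484375, 16.927967071533203), 87.76821899414062) 96
rails 120 ((454.81976318359375, 222.26470947265625), (19.89249610900879, 2.8204479217529297), 88.97919464111328) 15
hull ((495.8245544433594, 162.65509033203125), (90.88545989990234, 148.56637573242188), 4.624871253967285)
[0.45868    0.01637954 1.51248957]
side min 62 1487
lug px [344.  275.5] [336 272] [352 279] 136 [[0.49483992 0.17556788]]
[0.41392325 0.99006357 0.79820719]
```

```bash
cat >> h.py <<'E'
from scipy.spatial.transform import Rotation as Ro
B=np.array([.496,.1638]); YAW=4.6; a=np.radians(YAW); EX=np.array([np.cos(a),np.sin(a)]); EY=np.array([-EX[1],EX[0]])
def go(ox,oy,z,yaw=YAW-90):
    s=ctrl.read_state(); R=Ro.from_euler("xyz",s["tool_rot"],degrees=True)
    p=np.r_[B+ox*EX+oy*EY,z]; T=Ro.from_euler("xyz",[180,0,yaw],degrees=True)
    d=s["ee_pos"][:2]-B
    print("t",s["t"],"own",np.round([d@EX*1e3,d@EY*1e3,s["ee_pos"][2]*1e3],1),"rot",s["tool_rot"].round(2),"F",s["force"].round(1),"w",round(s["gripper_width"],2))
    print("target",p.round(4),"shift",R.inv().apply(p-s["ee_pos"]).round(4),"turn",(R.inv()*T).as_rotvec().round(4))
E
python3 -c "
from h import *
print(ctrl.grasp_offset)
go(0,-.034,.15)"
```

```text
-0.0187
t 0.1 own [-418.2 -741.5  202.5] rot [ 1.7989e+02 -1.0000e-02 -1.6719e+02] F [-1.  -0.1 -0.5] w 1.0
target [0.4987 0.1299 0.15  ] shift [-0.515   0.6404  0.0537] turn [ 1.7000e-03  1.3000e-03 -1.4275e+00]
```

Request:
apply_moves(
  motion=[
    [[-0.515, 0.64, 0.0], [0, 0, -1.4275], 0],
    [[-0.515, 0.64, 0.0], [0, 0, -1.4275], 0],
    [[-0.515, 0.64, 0.0], [0, 0, -1.4275], 0],
    [[-0.515, 0.64, 0.0], [0, 0, -1.4275], 0],
    [[-0.515, 0.64, 0.0], [0, 0, -1.4275], 0],
    [[-0.515, 0.64, 0.0], [0, 0, -1.4275], 0],
    [[-0.515, 0.64, 0.0], [0, 0, -1.4275], 0],
    [[-0.515, 0.64, 0.0], [0, 0, -1.4275], 0],
  ],
  force=60,
)

```text
t: 0.9
ee_pos: [0.3142, -0.248, 0.2034]
tool_rot: [-180.0, 0.0, -98.1]
force: [0.7, 0.6, 0.2]
gripper_width: -0.001
finger_force: 0.0
```

```bash
python3 -c "
from h import *
go(0,-.034,.18)"
```

```text
t 0.9 own [-214.2 -395.9  203.4] rot [-1.7999e+02  1.0000e-02 -9.8090e+01] F [0.7 0.6 0.2] w -0.0
target [0.4987 0.1299 0.18  ] shift [-0.4001 -0.1295  0.0235] turn [-1.000e-04  1.000e-04 -2.216e-01]
```

Request:
apply_moves(
  motion=[
    [[-0.4, -0.13, 0.0], [0, 0, -0.2216], 0],
    [[-0.4, -0.13, 0.0], [0, 0, -0.2216], 0],
    [[-0.4, -0.13, 0.0], [0, 0, -0.2216], 0],
    [[-0.4, -0.13, 0.0], [0, 0, -0.2216], 0],
    [[-0.4, -0.13, 0.0], [0, 0, -0.2216], 0],
    [[-0.4, -0.13, 0.0], [0, 0, -0.2216], 0],
    [[-0.4, -0.13, 0.02], [0, 0, -0.2216], 0],
    [[-0.4, -0.13, 0.06], [0, 0, -0.2216], 0],
  ],
)

```text
t: 1.7
ee_pos: [0.4905, 0.1026, 0.168]
tool_rot: [-179.6, 0.1, -85.6]
force: [2.4, 1.0, -0.5]
gripper_width: -0.001
finger_force: 0.0
```

```bash
python3 -c "
from h import *
go(0,-.034,.073)"
```

```text
t 1.7 own [-10.4 -60.5 168. ] rot [-1.7959e+02  1.3000e-01 -8.5600e+01] F [ 2.4  1.  -0.5] w -0.0
target [0.4987 0.1299 0.073 ] shift [-0.0263 -0.0096  0.0952] turn [-0.0072  0.0023 -0.0035]
```

Request:
apply_moves(
  motion=[
    [[0, 0, 0], [0, 0, 0], 0],
    [[0, 0, 0], [0, 0, 0], 0],
  ],
)

```text
t: 1.9
ee_pos: [0.4869, 0.0996, 0.1645]
tool_rot: [179.8, -0.1, -85.6]
force: [0.2, -0.2, -0.2]
gripper_width: -0.002
finger_force: 0.0
```

```bash
python3 -c "
from h import *
go(0,-.034,.073)
cv2.imwrite('pics/side1.png',cv2.resize(ctrl.capture('side')[170:350,240:440,::-1],None,fx=3,fy=3))"
```

```text
t 1.9 own [-14.2 -63.3 164.5] rot [ 1.7981e+02 -8.0000e-02 -8.5640e+01] F [ 0.2 -0.2 -0.2] w -0.0
target [0.4987 0.1299 0.073 ] shift [-0.0295 -0.0144  0.0914] turn [ 0.0033 -0.0015 -0.0042]
```

View pics/side1.png

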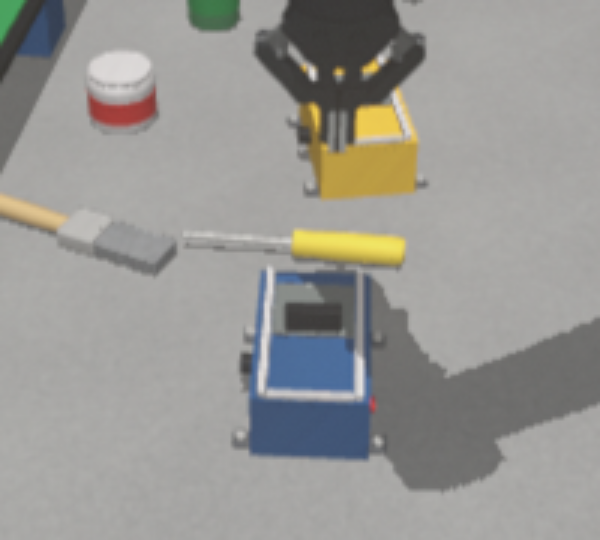

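Request:
apply_moves(
  motion=[
    [[-0.0295, -0.0145, 0.03], [0, 0, -0.004], 0],
    [[-0.0295, -0.0145, 0.055], [0, 0, -0.004], 0],
    [[-0.0295, -0.0145, 0.075], [0, 0, -0.004], 0],
    [[-0.0295, -0.0145, 0.085], [0, 0, -0.004], 0],
    [[-0.0295, -0.0145, 0.0905], [0, 0, -0.004], 0],
    [[-0.0295, -0.0145, 0.0905], [0, 0, -0.004], 0],
    [[-0.0295, -0.0145, 0.0905], [0, 0, -0.004], 0],
  ],
)

```text
t: 2.65
ee_pos: [0.5006, 0.1297, 0.0766]
tool_rot: [-179.9, 0.0, -85.5]
force: [0.4, -0.3, -0.1]
gripper_width: 0.0
finger_force: 0.0
```

```bash
python3 -c "
from h import *
go(0,.036,.073)
cv2.imwrite('pics/top2.png',cv2.resize(ctrl.capture('top')[235:315,225:335,::-1],None,fx=6,fy=6))
cv2.imwrite('pics/side2.png',cv2.resize(ctrl.capture('side')[230:340,290:400,::-1],None,fx=5,fy=5))"
```

```text
t 2.65 own [  1.8 -34.4  76.6] rot [-1.7988e+02  5.0000e-02 -8.5510e+01] F [ 0.4 -0.3 -0.1] w 0.0
target [0.4931 0.1997 0.073 ] shift [-0.0704  0.002   0.0037] turn [-0.0022  0.0008 -0.002 ]
```

View pics/side2.png

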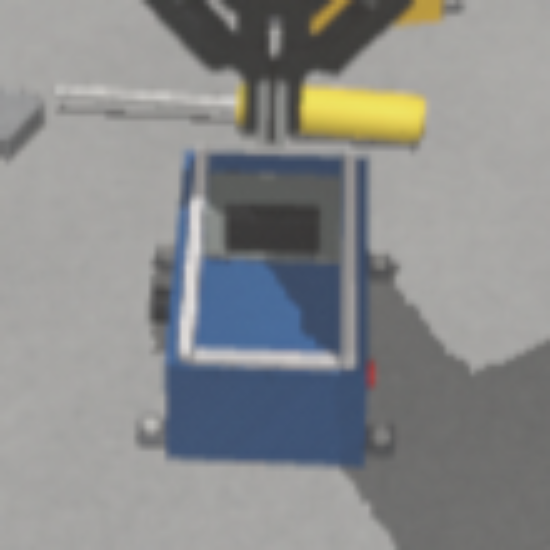

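```bash
python3 - <<'E'
from h import *
for n,o,k in(("side",(290,230),5),("top",(225,235),6)):
    c=ctrl.get_calibration(n)
    for nm,(x,y,z) in dict(lug=(0,-.004,.086),far=(0,-.075,.06),near=(0,.075,.06)).items():
        P=np.r_[B+x*EX+y*EY,z]; p=cv2.projectPoints(P[None],cv2.Rodrigues(c["R"])[0],c["t"],c["camera_matrix"],c["dist"])[0][0,0]; print(n,nm,((p-o)*k).round())
    P=ctrl.read_state()["ee_pos"];p=cv2.projectPoints(P[None],cv2.Rodrigues(c["R"])[0],c["t"],c["camera_matrix"],c["dist"])[0][0,0]; print(n,"tcp",((p-o)*k).round())
E
```

```text
side lug [271. 205.]
side far [274. 151.]
side near [264. 366.]
side tcp [269. 179.]
top lug [310. 235.]
top far [464. 222.]
top near [150. 253.]
top tcp [375. 226.]
```

View pics/top2.png

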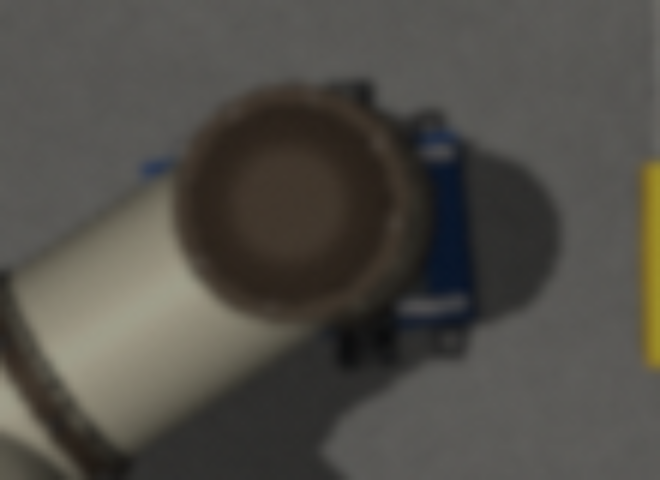

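```bash
python3 - <<'E'
from h import *
c=ctrl.get_calibration("side")
p=cv2.projectPoints(np.array([[.4869,.0996,.1645]]),cv2.Rodrigues(c["R"])[0],c["t"],c["camera_matrix"],c["dist"])[0][0,0]; print(((p-(240,170))*3).round())
im=cv2.imread("pics/side2.png"); cv2.imwrite("pics/z2.png",cv2.resize(im[60:260,170:370],None,fx=3,fy=3,interpolation=cv2.INTER_CUBIC)); cv2.imwrite("pics/z2.png",cv2.convertScaleAbs(cv2.imread("pics/z2.png"),alpha=1.8))
E
```

```text
[335. 176.]
```

View pics/z2.png

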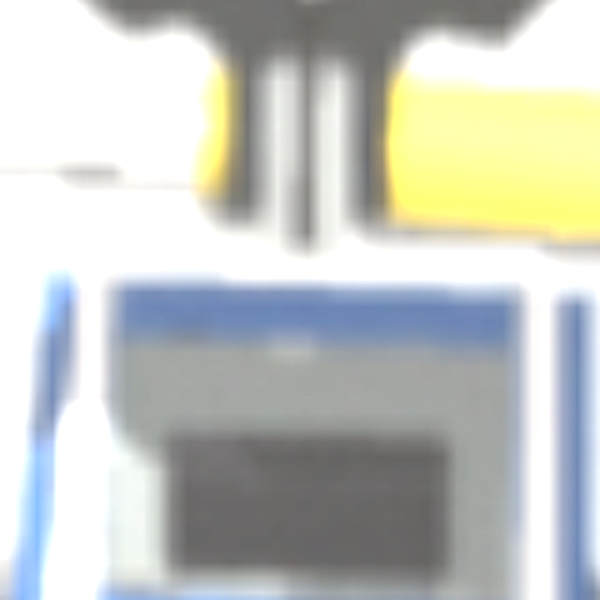

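```bash
python3 - <<'E'
from h import *
c=ctrl.get_calibration("side")
for z in (.204,.217,.23):
  for w in(-.05,0,.05):
    print(z,w,cv2.projectPoints(np.array([[.139-.222*w,-.609+.975*w,z]]),cv2.Rodrigues(c["R"])[0],c["t"],c["camera_matrix"],c["dist"])[0][0,0].round(1))
cv2.imwrite("pics/z0.png",cv2.resize(cv2.imread("pics/side0.png")[50:110,450:520],None,fx=8,fy=8,interpolation=cv2.INTER_CUBIC))
E
```

```text
0.204 -0.05 [470.9 100.5]
0.204 0 [475.8 105.8]
0.204 0.05 [480.9 111.4]
0.217 -0.05 [471.5  96.8]
0.217 0 [476.4 102.1]
0.217 0.05 [481.7 107.6]
0.23 -0.05 [472.1  93.1]
0.23 0 [477.1  98.3]
0.23 0.05 [482.4 103.7]
```

View pics/z0.png

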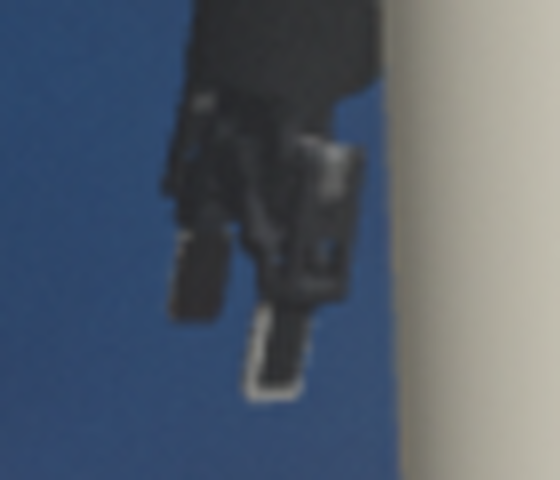

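Request:
apply_moves(
  motion=[
    [[0, 0.002, 0.004], [0, 0, 0], 0],
    [[0, 0.002, 0.008], [0, 0, 0], 0],
    [[0, 0.002, 0.008], [0, 0, 0], 0],
  ],
)

```text
t: 3.05
ee_pos: [0.4972, 0.1293, 0.0668]
tool_rot: [179.9, -0.0, -85.5]
force: [-0.6, -0.6, 0.0]
gripper_width: -0.003
finger_force: 0.0
```

Request:
apply_moves(
  motion=[
    [[0, 0, 0.002], [0, 0, 0], 0],
    [[0, 0, 0.004], [0, 0, 0], 0],
    [[0, 0, 0.004], [0, 0, 0], 0],
  ],
)

```text
t: 3.35
ee_pos: [0.4976, 0.1294, 0.0631]
tool_rot: [180.0, -0.0, -85.5]
force: [-0.6, 0.1, 0.2]
gripper_width: -0.004
finger_force: 0.0
```

Request:
apply_moves(
  motion=[
    [[0, 0, 0.002], [0, 0, 0], 0],
    [[0, 0, 0.004], [0, 0, 0], 0],
    [[0, 0, 0.004], [0, 0, 0], 0],
  ],
)

```text
t: 3.65
ee_pos: [0.4976, 0.1294, 0.0591]
tool_rot: [180.0, -0.0, -85.5]
force: [-0.5, 0.2, 0.3]
gripper_width: 0.001
finger_force: 0.0
```

Request:
apply_moves(
  motion=[
    [[0, 0, 0.003], [0, 0, 0], 0],
    [[0, 0, 0.006], [0, 0, 0], 0],
    [[0, 0, 0.006], [0, 0, 0], 0],
  ],
)

```text
t: 3.95
ee_pos: [0.4975, 0.1293, 0.0529]
tool_rot: [179.9, -0.0, -85.5]
force: [-0.8, 0.4, -0.4]
gripper_width: -0.004
finger_force: 0.0
```

```bash
python3 -c "
from h import *
go(0,.036,.073)
cv2.imwrite('pics/side3.png',cv2.resize(ctrl.capture('side')[245:300,310:380,::-1],None,fx=9,fy=9,interpolation=cv2.INTER_CUBIC))"
```

```text
t 3.95 own [ -1.3 -34.5  52.9] rot [ 1.7994e+02 -2.0000e-02 -8.5500e+01] F [-0.8  0.4 -0.4] w -0.0
target [0.4931 0.1997 0.073 ] shift [-0.0705 -0.0012 -0.0201] turn [ 0.001  -0.0004 -0.0018]
```

View pics/side3.png

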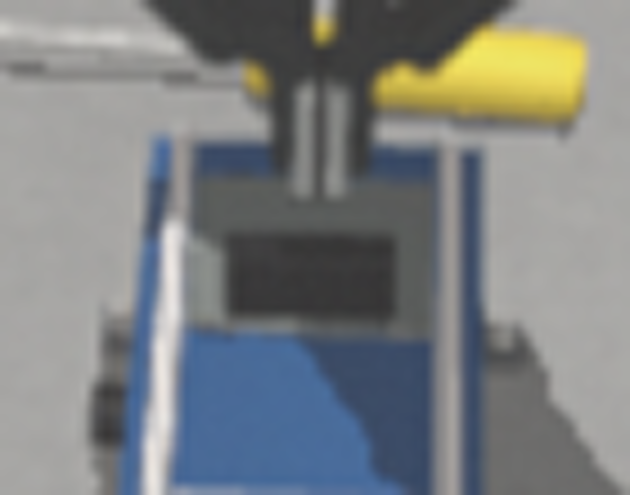

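Request:
apply_moves(
  motion=[
    [[0, 0, 0.003], [0, 0, 0], 0],
    [[0, 0, 0.006], [0, 0, 0], 0],
    [[0, 0, 0.006], [0, 0, 0], 0],
  ],
)

```text
t: 4.3
ee_pos: [0.4975, 0.1293, 0.0469]
tool_rot: [179.9, -0.0, -85.5]
force: [-0.9, -0.1, 0.5]
gripper_width: -0.001
finger_force: 0.0
```

Request:
apply_moves(
  motion=[
    [[0, 0, 0.002], [0, 0, 0], 0],
    [[0, 0, 0.003], [0, 0, 0], 0],
    [[0, 0, 0.003], [0, 0, 0], 0],
  ],
)

```text
t: 4.6
ee_pos: [0.4977, 0.1295, 0.0443]
tool_rot: [180.0, -0.0, -85.5]
force: [0.5, 0.1, -0.1]
gripper_width: 0.0
finger_force: 0.0
```

Request:
apply_moves(
  motion=[
    [[0, 0, 0.001], [0, 0, 0], 0],
    [[0, 0, 0.002], [0, 0, 0], 0],
    [[0, 0, 0.002], [0, 0, 0], 0],
  ],
)

```text
t: 4.9
ee_pos: [0.4977, 0.1295, 0.0423]
tool_rot: [180.0, -0.0, -85.5]
force: [-0.3, -0.4, -0.0]
gripper_width: 0.002
finger_force: 0.0
```

Request:
apply_moves(
  motion=[
    [[0, 0, 0.001], [0, 0, 0], 0],
    [[0, 0, 0.002], [0, 0, 0], 0],
    [[0, 0, 0.002], [0, 0, 0], 0],
  ],
)

```text
t: 5.2
ee_pos: [0.4977, 0.1295, 0.0403]
tool_rot: [180.0, -0.0, -85.5]
force: [-0.2, 0.5, 1.0]
gripper_width: 0.001
finger_force: 0.0
```

Request:
apply_moves(
  motion=[
    [[0, 0, 0.001], [0, 0, 0], 0],
    [[0, 0, 0.0015], [0, 0, 0], 0],
    [[0, 0, 0.0015], [0, 0, 0], 0],
  ],
)

```text
t: 5.5
ee_pos: [0.4977, 0.1295, 0.0388]
tool_rot: [180.0, -0.0, -85.5]
force: [0.3, 0.9, 0.5]
gripper_width: -0.002
finger_force: 0.0
```

```bash
python3 -c "
from h import *
go(0,.036,.073)
im=ctrl.capture('side')[:,:,::-1].copy(); cv2.imwrite('pics/side4.png',im)
print(im[252:285,340:350].max(2))"
```

```text
t 5.5 own [ -1.  -34.3  38.8] rot [179.99  -0.   -85.5 ] F [0.3 0.9 0.5] w -0.0
target [0.4931 0.1997 0.073 ] shift [-0.0703 -0.0009 -0.0342] turn [ 0.0002 -0.0001 -0.0017]
[[ 61  60  60  60 104 217 173  92  59  60]
 [ 63  62  62  61  89 187 135  74  62  61]
 [ 63  64  63  61  66 114  91  66  62  62]
 [ 62  61  63  63  64  64  60  60  62  62]
 [ 62  63  62  62  67  60  59  61  63  63]
 [ 62  60  62  62  63  58  62  61  61  60]
 [ 69  61  64  75  74  64  80  70  62  61]
 [ 77  63  78 108 101  75 112 105  76  62]
 [ 73  64  95 131 118  82 127 134  93  65]
 [ 65  64  98 133 121  83 130 138  96  66]
 [ 65  65  97 133 121  82 130 138  96  66]
 [ 66  66  97 133 115  79 130 137  96  67]
 [ 65  65  98 132 106  76 131 139  95  66]
 [ 65  64  98 133 105  76 130 137  90  62]
 [ 65  63  97 133 104  77 130 138  88  61]
 [ 67  64  97 132 105  76 131 138  86  62]
 [ 77  74 102 132 105  80 131 139  90  66]
 [ 87  88 113 134 105  86 132 138  98  80]
 [ 81  85 108 119  93  78 116 121  93  84]
 [ 59  62  68  71  60  56  69  70  63  65]
 [ 59  55  54  54  54  54  55  55  55  55]
 [ 63  60  57  57  56  57  57  57  56  56]
 [ 62  61  59  59  59  58  59  58  59  59]
 [ 58  58  55  56  56  58  57  56  57  55]
 [ 57  57  56  57  57  56  57  57  55  56]
 [ 56  57  57  57  57  55  57  56  56  56]
 [ 57  57  55  57  56  55  56  56  56  56]
 [ 60  60  61  58  58  57  56  57  57  57]
 [ 98 100  97  84  80  74  73  73  72  71]
 [127 128 120 105  99  94  91  94  94  91]
 [134 135 127 106 100  98  98 100 100  99]
 [152 153 151 132 106 101 102 101 102 102]
 [151 153 154 151 116 101 101 102 101 101]]
```

Request:
apply_moves(
  motion=[
    [[-0.003, 0, -0.003], [0, 0, 0], 0],
    [[-0.006, 0, -0.003], [0, 0, 0], 0],
    [[-0.01, 0, -0.003], [0, 0, 0], 0],
    [[-0.014, 0, -0.003], [0, 0, 0], 0],
    [[-0.018, 0, -0.003], [0, 0, 0], 0],
    [[-0.022, 0, -0.003], [0, 0, 0], 0],
    [[-0.026, 0, -0.003], [0, 0, 0], 0],
    [[-0.03, 0, -0.003], [0, 0, 0], 0],
  ],
)

```text
t: 6.35
ee_pos: [0.4954, 0.1596, 0.0419]
tool_rot: [180.0, -0.0, -85.5]
force: [0.6, -2.4, 1.0]
gripper_width: 0.003
finger_force: 0.8
```

```bash
cat > lug.py <<'E'
from h import *
go(0,.041,.042)
im=ctrl.capture('side')[:,:,::-1].copy()
# grey/blue boundary: near edge of plate along column strip in box
col=im[262:312,332:337].astype(int).mean(1); print((col[:,0]-col[:,2]).round().astype(int))
col=im[262:312,340:350].astype(int).mean((1,2)); print(col.round().astype(int))
E
python3 lug.py
```

```text
t 6.35 own [-0.9 -4.2 41.9] rot [ 1.7999e+02 -1.0000e-02 -8.5500e+01] F [ 0.6 -2.4  1. ] w 0.0
target [0.4927 0.2047 0.042 ] shift [-0.0452 -0.0009 -0.0001] turn [ 0.0002 -0.0002 -0.0017]
[ 1  3 22 40 42 33 14  1  1  1  1  2  1  0  0  1  0  1  1  0  1  0  0 17
 63 79 79 79 78 79 78 78 78 79 79 80 77 46 10 -5  4 36 49 50 51 51 51 51
 52 52]
[ 60  60  61  63  76  93  98  97  96  98  98  99  88  61  54  56  58  56
  56  55  55  56  75  94  86  81  83  86  89  92  94  97  99 101 104 107
 109 121 173 201 179 136  92  85  86  87  87  87  87  87]
```

Request:
apply_moves(
  motion=[
    [[-0.005, 0, 0], [0, 0, 0], 0],
    [[-0.01, 0, 0], [0, 0, 0], 0],
    [[-0.015, 0, 0], [0, 0, 0], 0],
    [[-0.02, 0, 0], [0, 0, 0], 0],
    [[-0.025, 0, 0], [0, 0, 0], 0],
    [[-0.03, 0, 0], [0, 0, 0], 0],
    [[-0.035, 0, 0], [0, 0, 0], 0],
    [[-0.038, 0, 0], [0, 0, 0], 0],
  ],
)

```text
t: 7.2
ee_pos: [0.4923, 0.1977, 0.0419]
tool_rot: [180.0, -0.0, -85.5]
force: [0.0, -1.4, 1.7]
gripper_width: -0.001
finger_force: 0.8
```

Request:
apply_moves(
  motion=[
    [[-0.002, 0, 0], [0, 0, 0], 0],
    [[-0.004, 0, 0], [0, 0, 0], 0],
    [[-0.004, 0, 0], [0, 0, 0], 0],
  ],
)

```text
t: 7.5
ee_pos: [0.4922, 0.2016, 0.0419]
tool_rot: [-180.0, 0.0, -85.5]
force: [-1.1, -0.6, -0.8]
gripper_width: -0.004
finger_force: 0.2
```

Request:
apply_moves(
  motion=[
    [[-0.001, 0, 0], [0, 0, 0], 0],
    [[-0.002, 0, 0], [0, 0, 0], 0],
    [[-0.002, 0, 0], [0, 0, 0], 0],
  ],
)

```text
t: 7.8
ee_pos: [0.492, 0.2033, 0.0419]
tool_rot: [-180.0, 0.0, -85.5]
force: [0.4, -0.7, -0.2]
gripper_width: 0.008
finger_force: 0.5
```

```bash
python3 lug.py
```

```text
t 7.8 own [-0.8 39.7 41.9] rot [-180.     0.   -85.5] F [ 0.4 -0.7 -0.2] w 0.01
target [0.4927 0.2047 0.042 ] shift [-0.0013 -0.0008 -0.0001] turn [-0.      0.0001 -0.0018]
[ 5 15 26 35 34 22  9  2  1  1  1  1  1  1  6 21 35 33 17  1  0  1  1  1
  1  2  1  1  1  0  0  1  0  1  0  0  9 27 11 -4  4 37 50 51 51 51 52 52
 52 52]
[ 60  59  60  60  63  67  66  65  64  63  62  62  60  59  59  59  63  77
  92  97  97  97  97  97  98  87  58  52  55  56  54  54  54  53  54  64
  84  97 129 160 154 130  87  83  84  84  84  84  85  84]
```

Request:
apply_moves(
  motion=[
    [[-0.001, 0, 0], [0, 0, 0], 0],
    [[-0.002, 0, 0], [0, 0, 0], 0],
    [[-0.002, 0, 0], [0, 0, 0], 0],
  ],
)

```text
t: 8.15
ee_pos: [0.4919, 0.2049, 0.0419]
tool_rot: [180.0, -0.0, -85.5]
force: [1.3, -3.9, -0.4]
gripper_width: -0.003
finger_force: 1.8
```

Request:
apply_moves(
  motion=[
    [[-0.001, 0, 0], [0, 0, 0], 0],
    [[-0.002, 0, 0], [0, 0, 0], 0],
    [[-0.002, 0, 0], [0, 0, 0], 0],
  ],
)

```text
t: 8.45
ee_pos: [0.4917, 0.2049, 0.0419]
tool_rot: [179.9, -0.2, -85.5]
force: [5.1, -10.2, -0.5]
gripper_width: -0.005
finger_force: 5.1
```

Request:
apply_moves(
  motion=[
    [[-0.001, 0, 0], [0, 0, 0], 0],
    [[-0.002, 0, 0], [0, 0, 0], 0],
    [[-0.002, 0, 0], [0, 0, 0], 0],
  ],
)

```text
t: 8.75
ee_pos: [0.4916, 0.205, 0.0419]
tool_rot: [179.8, -0.4, -85.5]
force: [6.6, -16.1, 1.1]
gripper_width: 0.002
finger_force: 8.3
```

```bash
python3 lug.py
```

```text
t 8.75 own [-1.1 41.4 41.9] rot [179.85  -0.37 -85.52] F [  6.6 -16.1   1.1] w 0.0
target [0.4927 0.2047 0.042 ] shift [ 0.0004 -0.0011 -0.0001] turn [ 0.0026 -0.0064 -0.0021]
[ 1  6 14 24 30 26 10  2  1  1  1  2  1  1  1 11 29 38 24  4  1  1  1  1
  2  2  1  1  1  0  0  1  1  1  1  0  3 17 10 -4  4 36 50 51 51 52 51 52
 52 53]
[ 60  60  59  60  60  62  65  65  65  64  63  61  61  59  59  59  59  67
  85  97  97  97  97  98  97  91  71  54  53  55  55  54  54  54  54  56
  79 100 120 150 150 130  88  83  84  84  84  84  84  84]
```

Request:
apply_moves(
  motion=[
    [[0.008, 0, 0], [0, 0, 0], 0],
    [[0.012, 0, -0.01], [0, 0, 0], 0],
    [[0.035, 0, -0.015], [0, 0, 0], 0],
    [[0.06, 0, -0.015], [0, 0, 0], 0],
    [[0.074, 0, -0.015], [0, 0, 0], 0],
    [[0.074, 0, -0.015], [0, 0, 0], 0],
    [[0.074, 0, -0.015], [0, 0, 0], 0],
  ],
)

```text
t: 9.5
ee_pos: [0.4978, 0.136, 0.0573]
tool_rot: [-179.9, 0.0, -85.5]
force: [-0.3, -0.5, 0.8]
gripper_width: 0.003
finger_force: 0.0
```

```bash
python3 -c "
from h import *
go(0,-.028,.022)
cv2.imwrite('pics/side5.png',cv2.resize(ctrl.capture('side')[240:330,290:400,::-1],None,fx=6,fy=6,interpolation=cv2.INTER_CUBIC))"
```

```text
t 9.5 own [ -0.4 -27.9  57.3] rot [-1.7993e+02  4.0000e-02 -8.5510e+01] F [-0.3 -0.5  0.8] w 0.0
target [0.4982 0.1359 0.022 ] shift [ 0.0002 -0.0004  0.0353] turn [-0.0012  0.0007 -0.0019]
```

View pics/side5.png

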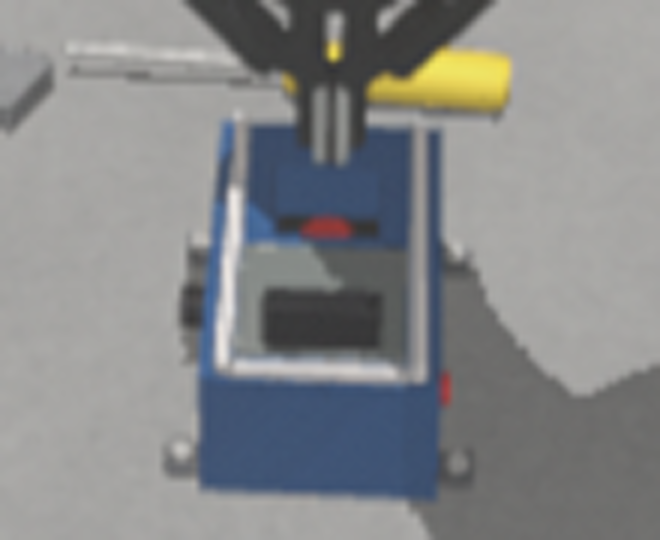

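Request:
apply_moves(
  motion=[
    [[0, -0.0005, 0.006], [0, 0, 0], 0],
    [[0, -0.0005, 0.012], [0, 0, 0], 0],
    [[0, -0.0005, 0.018], [0, 0, 0], 0],
    [[0, -0.0005, 0.024], [0, 0, 0], 0],
    [[0, -0.0005, 0.028], [0, 0, 0], 0],
    [[0, -0.0005, 0.03], [0, 0, 0], 0],
    [[0, -0.0005, 0.03], [0, 0, 0], 0],
  ],
)

```text
t: 10.25
ee_pos: [0.4977, 0.1354, 0.0265]
tool_rot: [180.0, -0.0, -85.5]
force: [-0.8, -1.0, 1.2]
gripper_width: -0.001
finger_force: 0.0
```

Request:
apply_moves(
  motion=[
    [[0, 0, 0.002], [0, 0, 0], 0],
    [[0, 0, 0.004], [0, 0, 0], 0],
    [[0, 0, 0.006], [0, 0, 0], 0],
    [[0, 0, 0.006], [0, 0, 0], 0],
  ],
)

```text
t: 10.65
ee_pos: [0.4977, 0.1354, 0.0207]
tool_rot: [180.0, -0.0, -85.5]
force: [-0.1, 1.0, 0.2]
gripper_width: 0.0
finger_force: 0.0
```

Request:
apply_moves(
  motion=[
    [[0, 0, 0.001], [0, 0, 0], 0],
    [[0, 0, 0.003], [0, 0, 0], 0],
    [[0, 0, 0.003], [0, 0, 0], 0],
  ],
)

```text
t: 10.95
ee_pos: [0.4977, 0.1354, 0.0177]
tool_rot: [180.0, -0.0, -85.5]
force: [-0.0, -0.5, 0.1]
gripper_width: 0.003
finger_force: 0.0
```

Request:
apply_moves(
  motion=[
    [[0, 0, 0.001], [0, 0, 0], 0],
    [[0, 0, 0.003], [0, 0, 0], 0],
    [[0, 0, 0.003], [0, 0, 0], 0],
  ],
)

```text
t: 11.25
ee_pos: [0.4976, 0.1354, 0.0146]
tool_rot: [180.0, -0.0, -85.5]
force: [0.6, -0.0, -0.6]
gripper_width: 0.003
finger_force: 0.0
```

Request:
apply_moves(
  motion=[
    [[0, 0, 0.001], [0, 0, 0], 0],
    [[0, 0, 0.002], [0, 0, 0], 0],
    [[0, 0, 0.002], [0, 0, 0], 0],
  ],
)

```text
t: 11.55
ee_pos: [0.4979, 0.1355, 0.013]
tool_rot: [-180.0, -0.0, -85.5]
force: [-0.3, -0.9, 2.6]
gripper_width: -0.002
finger_force: 1.0
```

Request:
apply_moves(
  motion=[
    [[0, 0, 0.001], [0, 0, 0], 0],
    [[0, 0, 0.002], [0, 0, 0], 0],
    [[0, 0, 0.002], [0, 0, 0], 0],
  ],
)

```text
t: 11.85
ee_pos: [0.4979, 0.1355, 0.011]
tool_rot: [-180.0, -0.0, -85.5]
force: [-0.8, 0.2, 2.9]
gripper_width: -0.002
finger_force: 1.6
```

Request:
apply_moves(
  motion=[
    [[0, 0, 0.001], [0, 0, 0], 0],
    [[0, 0, 0.003], [0, 0, 0], 0],
    [[0, 0, 0.003], [0, 0, 0], 0],
  ],
)

```text
t: 12.15
ee_pos: [0.4979, 0.1355, 0.0083]
tool_rot: [-180.0, -0.0, -85.5]
force: [-1.9, -0.4, 7.0]
gripper_width: -0.003
finger_force: 3.3
```

Request:
apply_moves(
  motion=[
    [[0, 0, 0.001], [0, 0, 0], 0],
    [[0, 0, 0.002], [0, 0, 0], 0],
    [[0, 0, 0.002], [0, 0, 0], 0],
  ],
)

```text
t: 12.45
ee_pos: [0.498, 0.1355, 0.0081]
tool_rot: [-180.0, -0.0, -85.4]
force: [-7.2, -1.2, 18.3]
gripper_width: -0.002
finger_force: 9.6
```

Request:
apply_moves(
  motion=[
    [[0, 0, 0], [0, 0, 0], 0],
    [[0, 0, 0], [0, 0, 0], 0],
    [[0, 0, 0], [0, 0, 0], 0],
    [[0, 0, 0], [0, 0, 0], 0],
    [[0, 0, 0], [0, 0, 0], 0],
    [[0, 0, 0], [0, 0, 0], 0],
    [[0, 0, 0], [0, 0, 0], 0],
  ],
)

```text
t: 13.15
ee_pos: [0.498, 0.1355, 0.008]
tool_rot: [-180.0, -0.0, -85.4]
force: [-6.0, -0.2, 19.2]
gripper_width: 0.001
finger_force: 9.5
```

Request:
apply_moves(
  motion=[
    [[0, 0, -0.01], [0, 0, 0], 0],
    [[0, 0, -0.03], [0, 0, 0], 0],
    [[0, 0, -0.055], [0, 0, 0], 0],
    [[0, 0, -0.085], [0, 0, 0], 0],
    [[0, 0, -0.1], [0, 0, 0], 0],
    [[0, 0, -0.1], [0, 0, 0], 0],
    [[0, 0, -0.1], [0, 0, 0], 0],
  ],
)

```text
t: 13.85
ee_pos: [0.4974, 0.1354, 0.1052]
tool_rot: [180.0, 0.0, -85.5]
force: [0.1, 0.2, -0.6]
gripper_width: 0.002
finger_force: 0.0
```

```bash
python3 -c "
from h import *
go(0,.082,.1)
im=ctrl.capture('side')[:,:,::-1]; cv2.imwrite('pics/side6.png',im)
b=im[265:285,325:365].astype(int); m=(b[...,2]-b[...,0]>40); print(m.sum(), np.argwhere(m).mean(0)+[265,325])
a=cv2.imread('pics/side5.png'); a=cv2.resize(a,(110,90),interpolation=cv2.INTER_AREA)[25:45,35:75].astype(int); m=(a[...,2]-a[...,0]>40); print(m.sum())"
```

```text
t 13.85 own [ -0.9 -28.4 105.2] rot [ 1.7996e+02  1.0000e-02 -8.5520e+01] F [ 0.1  0.2 -0.6] w 0.0
target [0.4894 0.2455 0.1   ] shift [-0.1104 -0.0006  0.0053] turn [ 0.0007  0.0002 -0.0022]
15 [277.4 344. ]
15
```

Request:
apply_moves(
  motion=[
    [[-0.03, 0, 0], [0, 0, 0], 0],
    [[-0.065, 0, 0], [0, 0, 0], 0],
    [[-0.1, 0, 0], [0, 0, 0], 0],
    [[-0.114, 0, 0], [0, 0, 0], 0],
    [[-0.114, 0, 0.015], [0, 0, 0], 0],
    [[-0.114, 0, 0.035], [0, 0, 0], 0],
    [[-0.114, 0, 0.05], [0, 0, 0], 0],
    [[-0.114, 0, 0.055], [0, 0, 0], 0],
  ],
)

```text
t: 14.7
ee_pos: [0.4872, 0.2475, 0.0481]
tool_rot: [179.7, -0.2, -85.5]
force: [0.9, 0.6, 1.0]
gripper_width: 0.0
finger_force: 0.0
```

Request:
apply_moves(
  motion=[
    [[0, 0, 0.004], [0, 0, 0], 0],
    [[0, 0, 0.007], [0, 0, 0], 0],
    [[0, 0, 0.007], [0, 0, 0], 0],
  ],
)

```text
t: 15.0
ee_pos: [0.489, 0.2491, 0.044]
tool_rot: [-180.0, 0.0, -85.5]
force: [-0.0, 0.6, -0.9]
gripper_width: 0.001
finger_force: 0.0
```

```bash
python3 -c "
from h import *
go(0,.013,.042)"
```

```text
t 15.0 own [-0.1 85.6 44. ] rot [-179.99    0.    -85.51] F [-0.   0.6 -0.9] w 0.0
target [0.495  0.1768 0.042 ] shift [ 0.0726 -0.0003  0.002 ] turn [-0.0001  0.0001 -0.0019]
```

Now push shut: 70 mm, then small steps.

Request:
apply_moves(
  motion=[
    [[0.005, 0, 0.001], [0, 0, 0], 0],
    [[0.01, 0, 0.001], [0, 0, 0], 0],
    [[0.016, 0, 0.001], [0, 0, 0], 0],
    [[0.022, 0, 0.001], [0, 0, 0], 0],
    [[0.028, 0, 0.001], [0, 0, 0], 0],
    [[0.034, 0, 0.001], [0, 0, 0], 0],
    [[0.04, 0, 0.001], [0, 0, 0], 0],
    [[0.046, 0, 0.001], [0, 0, 0], 0],
  ],
)

```text
t: 15.8
ee_pos: [0.4928, 0.203, 0.0431]
tool_rot: [-180.0, 0.0, -85.5]
force: [-0.9, 1.5, 1.6]
gripper_width: -0.003
finger_force: 0.8
```

Request:
apply_moves(
  motion=[
    [[0.006, 0, 0], [0, 0, 0], 0],
    [[0.012, 0, 0], [0, 0, 0], 0],
    [[0.017, 0, 0], [0, 0, 0], 0],
    [[0.021, 0, 0], [0, 0, 0], 0],
    [[0.023, 0, 0], [0, 0, 0], 0],
    [[0.023, 0, 0], [0, 0, 0], 0],
  ],
)

```text
t: 16.4
ee_pos: [0.494, 0.1798, 0.0427]
tool_rot: [179.9, -0.0, -85.5]
force: [-0.0, -0.0, 0.2]
gripper_width: -0.003
finger_force: 0.2
```

Request:
apply_moves(
  motion=[
    [[0.001, 0, 0], [0, 0, 0], 0],
    [[0.003, 0, 0], [0, 0, 0], 0],
    [[0.003, 0, 0], [0, 0, 0], 0],
  ],
)

```text
t: 16.7
ee_pos: [0.4942, 0.1771, 0.0427]
tool_rot: [179.9, -0.0, -85.5]
force: [-0.3, 0.7, 0.4]
gripper_width: 0.007
finger_force: 0.4
```

Request:
apply_moves(
  motion=[
    [[0.001, 0, 0], [0, 0, 0], 0],
    [[0.002, 0, 0], [0, 0, 0], 0],
    [[0.002, 0, 0], [0, 0, 0], 0],
  ],
)

```text
t: 17.0
ee_pos: [0.4943, 0.1768, 0.0428]
tool_rot: [-180.0, 0.1, -85.5]
force: [-3.3, 7.1, -0.8]
gripper_width: 0.002
finger_force: 3.6
```

```bash
python3 lug.py
```

```text
t 17.0 own [-0.6 13.1 42.8] rot [-1.7999e+02  1.3000e-01 -8.5520e+01] F [-3.3  7.1 -0.8] w 0.0
target [0.4927 0.2047 0.042 ] shift [-0.0279 -0.0006  0.0009] turn [-0.0002  0.0022 -0.002 ]
[ 2  1  1  1  1  1  1  2  1  0  0  0  1  0  1  0  0  1  8 29 41 41 41 42
 47 54 66 77 80 80 79 78 79 79 78 80 78 46 10 -5  4 36 50 51 52 51 51 52
 52 52]
[ 71  68  62  62  60  59  60  60  66  83  97  97  96  97  97  98  98  97
  99 102 103  96  79  77  78  78  78  78  78  80  82  83  87  90  92  93
  95 111 167 198 178 136  92  85  86  87  87  86  87  87]
```

Request:
apply_moves(
  motion=[
    [[0.001, 0, 0], [0, 0, 0], 0],
    [[0.002, 0, 0], [0, 0, 0], 0],
    [[0.002, 0, 0], [0, 0, 0], 0],
  ],
)

```text
t: 17.35
ee_pos: [0.4945, 0.1768, 0.0429]
tool_rot: [-179.9, 0.3, -85.5]
force: [-6.2, 14.1, -0.8]
gripper_width: -0.002
finger_force: 7.0
```

Request:
apply_moves(
  motion=[
    [[-0.008, 0, 0], [0, 0, 0], 0],
    [[-0.016, 0, 0], [0, 0, 0], 0],
    [[-0.018, 0, -0.02], [0, 0, 0], 0],
    [[-0.018, 0, -0.06], [0, 0, 0], 0],
    [[-0.018, 0, -0.11], [0, 0, 0], 0],
    [[-0.018, 0, -0.13], [0, 0, 0], 0],
    [[-0.018, 0, -0.13], [0, 0, 0], 0],
    [[-0.018, 0, -0.13], [0, 0, 0], 0],
  ],
)

```text
t: 18.15
ee_pos: [0.493, 0.191, 0.1727]
tool_rot: [180.0, -0.0, -85.5]
force: [0.3, 1.1, -0.3]
gripper_width: -0.002
finger_force: 0.0
```

```bash
python3 lug.py; python3 - <<'E'
from h import *
im=ctrl.capture('side')[:,:,::-1].astype(int); a=cv2.imread('pics/side0.png').astype(int)
d=abs(im-a).max(2)>50
k,l,s,c=cv2.connectedComponentsWithStats(d.astype(np.uint8)); print(s[(s[:,4]>15)][1:])
print(im[262:290,340:350].mean((1,2)).round().astype(int)); print(a[262:290,340:350].mean((1,2)).round().astype(int))
E
```

```text
t 18.15 own [ -0.8  27.4 172.7] rot [179.97  -0.   -85.53] F [ 0.3  1.1 -0.3] w -0.0
target [0.4927 0.2047 0.042 ] shift [-0.0136 -0.0008  0.1307] turn [ 0.0005 -0.     -0.0022]
[74 39  2  1  0  1  0  0 -1 -2 -2 -2 -2 -2 -2 -2 -2 -1  6 27 37 37 38 38
 39 43 55 67 74 76 76 76 76 77 77 78 75 46 10 -5  3 35 48 49 49 50 50 50
 51 51]
[113 110  99  93  93  93  93  87  68  59  61  62  60  60  60  59  60  73
  92  93  82  81  81  81  81  81  82  81  82  83  86  88  90  95  98  99
 101 116 172 202 180 137  93  87  88  89  88  89  89  89]
[[  315     0   196   239 16837]
 [  497     0    13    10    62]
 [  526     0    10     5    25]
 [  536     0    65    56  1751]
 [  501    57    39    92  2942]
 [  609    66    31   168  2578]
 [  324    79     6    11    48]
 [  446   129     6    27    94]
 [  431   147    92   115  4216]
 [  444   153    34    13   154]
 [  524   188    16    21   108]
 [  590   199    37    42   428]
 [  515   202    42    53  1033]
 [  550   207     8     9    18]
 [  570   221    19    32    61]
 [  619   228    21    17    94]
 [  563   246     7     9    36]
 [  610   246    28    33   506]
 [  585   263    21    15    67]
 [  342   264   154    98  5065]
 [  578   266     6     7    25]
 [  335   269    19     2    32]
 [  326   272     4    11    26]
 [  512   275   103    46  2371]
 [  501   294     9     5    25]]
[113 110 100  93  93  93  93  86  68  59  60  62  60  60  60  59  60  72
  92  93  82  81  81  81  81  81  81  81]
[114 115 128 141 137 137 137 137 123  82  68  70  68  64  64  64  63  66
  97 118 106 113 114 113 113 113 114 114]
```

```bash
python3 -c "
from workcell import ctrl
print(ctrl.sign_off())"
```

```text
the job is handed in; nothing more can be done
None
```

The job is handed in at about 18 s of the 48 s allowed: the blue cover was pushed open to its stop, the red key held fully down for about 1 s and released, and the cover pushed shut to its stop. I touched nothing on the yellow box and none of the loose things.

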